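# Slide the power module along the rail into its pocket

## Task

On the aluminium fixture, push the loose black power module flat against the long rail first, still out in the middle of the rail, then slide it along the rail all the way home into the corner pocket at the end that has the green marker, so that it sits square against both the rail and the end stop. Use only the fingertips or the outside of the fingers, gently: the module stays flat on the plate and is never lifted or squeezed between the fingers. Leave the brass standoff, the jar and the screwdriver where they are, and finish with the hand clear.

Things in the scene. Friction and masses are not known exactly. Their poses are not given: they have to be found in the camera images.
- module_center (a point): Loose black power module, a block 36 x 36 x 12 mm, about 50 g, yellow label on top, green lower edge. The point is its centre, 6 mm above the plate; axes square to its sides, z up. It starts on the open plate, turned up to 0.35 rad from the fixture's axes, and slides with ordinary friction. It breaks if the hand presses or squeezes it with over 35 N.
- fixture: Fixed aluminium fixture. Origin on the bench surface; x points away from the robot to the rail, y along the rail (to the left), z up. Plate top at z = 10 mm, x = -120 to 60, y = -160 to 160 mm, open and flat between the pockets. Dark steel rail all along y: inner face at x = 45, top at z = 22 mm. Dark corner pocket at each end: end stop's inner face at y = 130 or -130 mm, 14 mm thick, 12 mm high.
- pocket_left (a point): Where the module's centre is when fully home in the pocket at the fixture's +y end (fixture x = 27, y = 112, z = 16 mm). Axes as the fixture. A short lip, 12 mm high and thick, inner face at fixture x = 6 mm, runs from the end stop to y = 110 mm, then a slanted lead-in to y = 100 mm: the pocket is 39 mm wide and is entered along the rail.
- pocket_right (a point): Mirror image: where the module's centre is when fully home in the pocket at the fixture's -y end (fixture x = 27, y = -112, z = 16 mm).
- green_marker: Fixed green plastic stud, 26 mm across, 12 mm high, on the plate beside the end stop at one end (fixture x = -30 mm, |y| = 145 mm): its end of the fixture has the pocket to use. Origin at the centre of its foot.
- red_marker: Fixed red plastic stud of the same shape at the other end: the pocket not to use.
- standoff: Loose brass standoff, upright, 14 mm across, 26 mm high, 30 g, on the plate near one of its corners on the robot's side; leave it alone. Origin at the centre of its foot.
- flux_jar: Loose amber jar with a white cap, 48 mm across, 45 mm high, on the bench left of the fixture; leave it alone. Origin at the centre of its foot.
- driver: Loose screwdriver, 160 mm long, lying on the bench right of the fixture; leave it alone. Its x axis runs along it.
Things that resemble listed ones, but are neither listed nor needed, are in the scene too. Of the things like the part that bears module_center, leave any that is blue; of the rest the smaller one is meant.

How it is judged:
On the way:
1. the module lies flat against the rail (within 2.5 mm, square), outside both pockets (x of module_center in the frame of fixture above 0.0245 m and y of module_center in the frame of fixture between -0.085 and 0.085 m and (angle between the x axis of module_center and the x axis of fixture, either way round below 0.07 rad or angle between the x axis of module_center and the y axis of fixture, either way round below 0.07 rad)), for 0.1 s.
At the end, for the whole second after the job is handed in: The module lies flat, square (within 4 degrees) and at rest in the pocket at the green marker's end, within 2.5 mm of touching the rail and within 2.5 mm of touching the end stop (x of module_center in the frame of fixture above 0.0245 m and (angle between the x axis of module_center and the x axis of fixture, either way round below 0.07 rad or angle between the x axis of module_center and the y axis of fixture, either way round below 0.07 rad) and height (world z) of module_center below 0.018 m and angle between module_center's own z axis and vertical below 0.08 rad and linear speed of module below 0.01 m/s and ((y of green_marker in the frame of fixture above 0 m and y of module_center in the frame of fixture above 0.1095 m) or (y of green_marker in the frame of fixture below 0 m and y of module_center in the frame of fixture below -0.1095 m))).
It fails at once if the module is lifted or tipped off the plate (height (world z) of module_center above 0.021 m or height (world z) of module_center below 0.01 m or angle between module_center's own z axis and vertical above 0.25 rad).
It fails at once if the module goes beside or past a pocket's mouth while away from the rail (x of module_center in the frame of fixture below 0.019 m and (y of module_center in the frame of fixture above 0.087 m or y of module_center in the frame of fixture below -0.087 m)).
It fails at once if the module goes into the red marker's pocket ((y of green_marker in the frame of fixture above 0 m and y of module_center in the frame of fixture below -0.1 m) or (y of green_marker in the frame of fixture below 0 m and y of module_center in the frame of fixture above 0.1 m)).
It fails at once if the module is pinched, squeezed or pressed with more than 35 N (contact force between any of the arm, the fingers and module above 35 N).
It fails at once if the standoff, jar or screwdriver is moved more than 15 mm (distance of any of standoff, flux_jar, driver from where it was at the start of the episode above 0.015 m).
It also fails if it takes over 42 s, if anything falls off the work surface, if the arm or the gripper's body presses on something with over 40 N, if the wrist force passes 120 N, or if a joint passes its speed limit or range.

## Robot

A 7-joint arm with a two-finger parallel gripper is mounted at the origin on the work surface. World frame = base frame: x ahead of the robot, y to its left, z up, the work surface at z = 0. Lengths are in m, angles in rad, forces in N, time in s.
With the tool pointing down it reaches from about 0.425 to 0.875 m from the base axis. Payload 4.7 kg.
Tool frame: the origin (TCP) lies midway between the tips of the shut fingers; the grasp point (between the pads) lies 19 mm behind it; z points along the fingers, y is the direction in which the jaws open and shut (so a half turn about z gives the same grasp; the last joint's range is limited). The gripper opens to 87 mm and grips with 3 to 60 N. Pads are 19 mm wide; open, the fingers measure 117 mm over their backs; the gripper's body (75 mm by 190 mm) begins 51 mm behind the grasp point.
Start: joints at [-1.22, 0.321, -0.07, 1.45, 0.023, 1.371, -0.057], TCP at [0.215, 0.613, 0.223] pointing down, gripper open.
Joint ranges: [-2.86, 2.86], [-0.3, 2.09], [-1.38, 1.24], [0.06, 2.45], [-1.56, 4.7], [0.09, 2.05], [-2.69, 2.69]. Speed limits (rad/s): [2.57, 2.57, 3.14, 3.14, 3.14, 3.14, 3.14].

## Interface

Orientations are given as a rotation vector (axis times angle).
In Python, from bench import get_state, cams, job gives the robot as it stands.
- The arm moves only by the shell command python3 -m inch 'ROWS' [FORCE]. ROWS is text: rows parted by semicolons, each of 7 numbers parted by spaces: the shift along the tool's x, y, z in mm, then the turn, a rotation vector about the tool's x, y, z in rad, then the opening in per cent of the stroke, from 0 (shut) to 100 (fully open). A call has 1 to 20 rows; each row shifts and turns the pose as measured when the row begins, along the tool's axes as they then stand; what a row does not reach is not made up. A row lasts 1/10 s, in which the tool goes at most 50 mm and 8.59 degrees, less where a joint would pass 70% of its speed; a pose out of reach is approached as far as the arm can. A call with a gripper value outside its range is refused whole. The fingers move at their own pace and stop on an object; FORCE is the grip in N (left out, the last holds). Time passes only in rows, so rows that do not move let the fingers close. It gives the time, the measured TCP pose, the force and the opening at its end, in the units of the state.
- get_state(): the state, without advancing time (a new reading comes with each control period).
- cams.get_image(name): name is "scene" or "top" or "wrist"; returns the picture (400x640x3 uint8, red, green, blue); there is no depth.
- cams.camera_info(name): a dict with "intrinsics" (3x3 intrinsics, pixels), "eye" and "orientation" of the camera in the world; the wrist camera has in their place "mount" (4x4, takes a point from camera to tool coordinates, whose origin is the TCP and whose axes are the flange's). Camera axes: x right, y down, z forward; pixel columns grow to the right and rows downward; lengths in m; the calibration is good to about 2 mm. A picture is of the moment at which its call begins: read the wrist's pose just before it. camera_info takes no time and is no camera call.
- job.close_job(): hands the job in, once; it reports no verdict.
The state is a dict: "time": time; "joint_positions": joint angles; "qd": joint speeds; "joint_torque": joint torques, N m; "position": TCP position; "tool_rot": TCP orientation; "ft_force": force on the tool from outside, world axes, zero at the start; "torque": the same for the moment, N m; "grip_width": opening from 0.0 (shut) to 1.0 (fully open).
Only numpy, scipy, OpenCV 4.12 (cv2) and the standard library are available. Lean on these libraries where they do the work, as an engineer would, in place of code of your own. Each camera call takes 0.05 s, during which the arm holds its last target. There are 200 camera calls.

## Working session

There is one attempt and no reset: what is moved stays moved. The work goes in short steps, Python scripts to look and compute and a shell command to move; the robot and the scene stay as the last step left them, time stands still between calls to the robot, and variables do not carry over. Pictures are saved under pics/ and viewed, and the job is handed in when it is done.

```bash
ls; mkdir -p pics
python3 - <<'E'
from bench import get_state,cams
import cv2,numpy as np
np.set_printoptions(precision=4,suppress=True)
s=get_state();print(s['time'],s['position'],s['tool_rot'],s['grip_width'])
for n in ['scene','top','wrist']:
    cv2.imwrite(f'pics/{n}0.png',cams.get_image(n)[:,:,::-1]);i=cams.camera_info(n);print(n,i)
E
```

```text
pics
0.0 [0.2146 0.6129 0.2214] [-0.5264 -3.097   0.003 ] 0.9958705316437833
scene {'intrinsics': array([[361.9527,   0.    , 314.0002],
       [  0.    , 361.9527, 200.7474],
       [  0.    ,   0.    ,   1.    ]]), 'eye': array([1.0699, 0.1927, 0.7499]), 'orientation': array([-1.5331, -2.1282,  0.7987])}
top {'intrinsics': array([[518.8565,   0.    , 325.3302],
       [  0.    , 518.8565, 197.6709],
       [  0.    ,   0.    ,   1.    ]]), 'eye': array([0.4072, 0.0022, 1.1256]), 'orientation': array([-2.1545,  2.1956, -0.1061])}
wrist {'intrinsics': array([[289.8707,   0.    , 317.4992],
       [  0.    , 289.8707, 202.7505],
       [  0.    ,   0.    ,   1.    ]]), 'mount': array([[-0.0003, -0.9636, -0.2675,  0.0729],
       [ 1.    , -0.0005,  0.0007,  0.0005],
       [-0.0008, -0.2675,  0.9636, -0.1618],
       [ 0.    ,  0.    ,  0.    ,  1.    ]])}
```

View pics/top0.png

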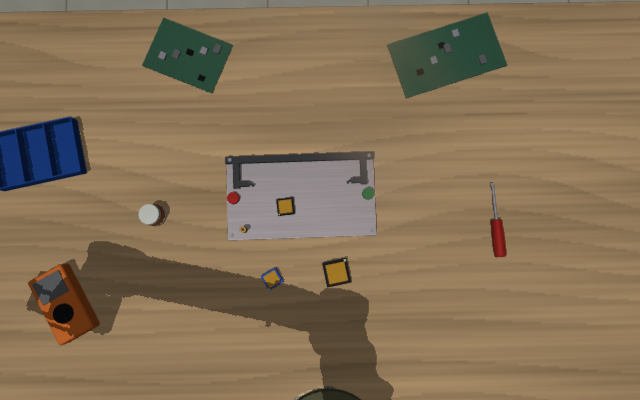

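View pics/scene0.png

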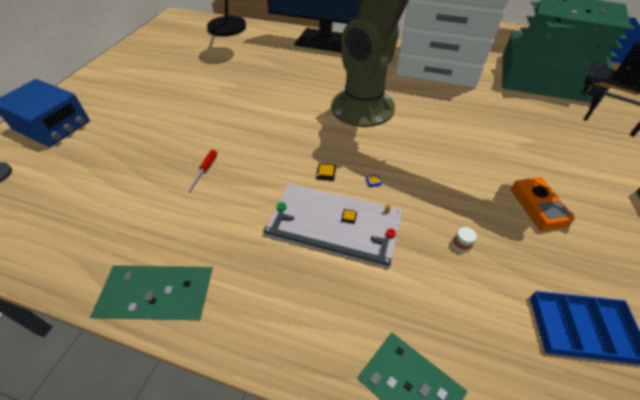

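The candidates for the module are (top view):
- black/yellow block on the plate at (285,206)
- blue-edged block on the bench at (272,278)
- larger black block on the bench at (337,272)

By the description it is the smaller non-blue one, at (285,206). The green marker is at (368,193), on the -y side, so I'll use the right pocket. I'll check with a crop.

```bash
python3 - <<'E'
import cv2,numpy as np
im=cv2.imread('pics/top0.png')[140:300,215:390]
cv2.imwrite('pics/crop0.png',cv2.resize(im,None,fx=4.4,fy=3.7*1.0 if 0 else 3.7,interpolation=cv2.INTER_CUBIC)[:600,:800])
E
cat > h.py <<'E'
import numpy as np,cv2
from scipy.spatial.transform import Rotation as R
from bench import get_state,cams
np.set_printoptions(precision=4,suppress=True)
def cam(n,s=None):
    i=cams.camera_info(n);K=i['intrinsics']
    if n=='wrist':
        m=np.array(i['mount']);T=np.eye(4);T[:3,:3]=R.from_rotvec(s['tool_rot']).as_matrix();T[:3,3]=s['position'];M=T@m
        return K,M[:3,3],M[:3,:3]
    return K,np.array(i['eye']),R.from_rotvec(i['orientation']).as_matrix()
def unproj(c,uv,z):
    K,e,Rm=c;uv=np.atleast_2d(uv).astype(float)
    d=(Rm@np.linalg.inv(K)@np.c_[uv,np.ones(len(uv))].T).T
    return e+d*((z-e[2])/d[:,2])[:,None]
def proj(c,p):
    K,e,Rm=c;q=(K@Rm.T@(np.atleast_2d(p)-e).T).T
    return q[:,:2]/q[:,2:]
E
python3 - <<'E'
from h import *
c=cam('top');print(c[2])
for n,uv,z in [('mod',(285.5,206),.022),('plateBL',(228.5,239.5),.01),('plateBR',(376.5,235),.01),('railTL',(225.5,156.5),.022),('railTR',(374,152),.022),('green',(368,193),.022),('red',(233.5,198),.022),('standoff',(244,229.5),.02)]:
    print(n,unproj(c,uv,z))
E
```

```text
[[-0.0191 -0.9954  0.0936]
 [-0.9998  0.0187 -0.0046]
 [ 0.0029 -0.0937 -0.9956]]
mod [[0.4947 0.0823 0.022 ]]
plateBL [[0.4259 0.2061 0.01  ]]
plateBR [[ 0.4295 -0.1113  0.01  ]]
railTL [[0.6039 0.2101 0.022 ]]
railTR [[ 0.6078 -0.1097  0.022 ]]
green [[ 0.5192 -0.0944  0.022 ]]
red [[0.5139 0.1931 0.022 ]]
standoff [[0.4464 0.1713 0.02  ]]
```

View pics/crop0.png

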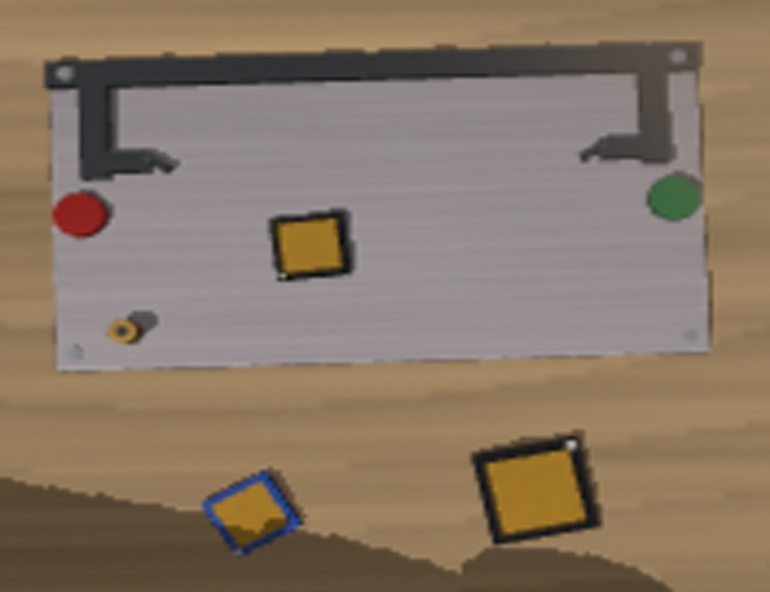

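The crop shows the small black module with its yellow label on the plate, at crop (310,245). The blue one and the larger black one lie on the bench. The green marker is on the right, so -y is the end to use. I'll turn and close the fingers, then move over the plate.

```bash
python3 -m inch '0 0 0 0 0 -0.117 0;0 0 0 0 0 -0.116 0;0 0 0 0 0 -0.116 0;0 0 0 0 0 0 0'; python3 -m inch '-20 -44 0 0 0 0 0;-20 -44 0 0 0 0 0;-20 -44 0 0 0 0 0;-20 -44 0 0 0 0 0;-20 -44 0 0 0 0 0;-20 -44 0 0 0 0 0;-20 -44 0 0 0 0 0;-20 -44 0 0 0 0 0;0 0 0 0 0 0 0'
```

```text
time: 0.55
position: [0.2143, 0.6121, 0.2197]
tool_rot: [0.039, -3.14, 0.007]
ft_force: [0.1, 1.1, 0.1]
grip_width: 0.721
time: 1.45
position: [0.3828, 0.2508, 0.2168]
tool_rot: [-0.001, -3.136, 0.007]
ft_force: [0.3, 0.4, 0.1]
grip_width: 0.012
```

```bash
python3 -m inch '-18 -40 5 0 0 -0.01 0;-18 -40 5 0 0 0 0;-18 -40 5 0 0 0 0;-10 -40 5 0 0 0 0;-5 -10 0 0 0 0 0;0 0 0 0 0 0 0'
python3 - <<'E'
from h import *
s=get_state();print(s['position'],s['tool_rot'],s['time'],s['ft_force'])
cv2.imwrite('pics/w1.png',cams.get_image('wrist')[:,:,::-1])
import json;json.dump({k:list(map(float,s[k])) for k in('position','tool_rot')},open('w1.json','w'))
E
```

```text
time: 2.05
position: [0.4537, 0.0777, 0.197]
tool_rot: [-0.011, -3.139, -0.0]
ft_force: [0.5, 1.2, 0.5]
grip_width: 0.004
[0.4537 0.0777 0.197 ] [-0.0112 -3.1385 -0.0001] 2.05 [0.5145 1.2216 0.4549]
```

View pics/w1.png

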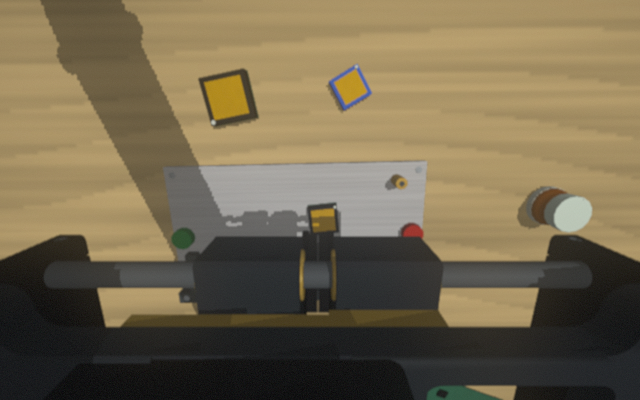

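The wrist view shows the plate at (165-425,165-240), the module at (323,218), the standoff at (400,182), and the hand covering the rest. I'll measure from the clear top image.

Run:
```python
from h import *
from scipy.optimize import least_squares
c=cam('top')
# crop scale 4.4,3.7 off 215,140
f=lambda x,y:((x+.5)/4.4-.5+215,(y+.5)/3.7-.5+140)
pts=[((60,160,22),f(45,62)),((60,-160,22),f(702,42)),((-120,160,10),f(57,371)),((-120,-160,10),f(711,352)),((-30,145,12+10),f(80,214)),((-30,-145,22),f(674,197))]
P=np.array([p for p,_ in pts])/1000.;U=np.array([u for _,u in pts])
def W(v,P):
    a=v[2];return np.c_[v[0]+np.cos(a)*P[:,0]-np.sin(a)*P[:,1],v[1]+np.sin(a)*P[:,0]+np.cos(a)*P[:,1],P[:,2]]
r=least_squares(lambda v:(proj(c,W(v,P))-U).ravel(),[.54,.05,0]);print(r.x,r.fun)
np.save('fix.npy',r.x)
im=cv2.imread('pics/top0.png');hsv=cv2.cvtColor(im,cv2.COLOR_BGR2HSV)
m=cv2.inRange(hsv,(15,120,80),(35,255,255));m[:195]=0;m[218:]=0;m[:,:270]=0;m[:,302:]=0
ct=max(cv2.findContours(m,0,1)[0],key=cv2.contourArea);b=cv2.minAreaRect(ct);print(b)
bx=unproj(c,cv2.boxPoints(b),.022);print(bx)
cen=unproj(c,b[0],.022)[0];a=r.x[2];d=cen[:2]-r.x[:2]
print('world',cen,'fixture',np.array([[np.cos(a),np.sin(a)],[-np.sin(a),np.cos(a)]])@d)
for i in range(4):
    e=bx[(i+1)%4]-bx[i];print(np.hypot(*e[:2]),np.arctan2(e[1],e[0]))
```

```text
[0.5473 0.0504 0.0154] [ 0.0977 -0.3167 -0.659   0.1117 -0.1939  0.124   0.3786  0.1139 -0.1401
 -0.0132  0.5135 -0.0292]
((284.9307861328125, 205.94618225097656), (13.51978588104248, 13.519784927368164), 82.87498474121094)
[[0.5077 0.0995 0.022 ]
 [0.5107 0.0708 0.022 ]
 [0.482  0.0676 0.022 ]
 [0.4789 0.0962 0.022 ]]
world [0.4948 0.0835 0.022 ] fixture [-0.052  0.034]
0.028839591531852 -1.464603330406832
0.028948398941735187 -3.030716337039813
0.028769984560933246 1.6766098266883867
0.028937890796020074 0.11328352306694262
```

Fixture origin is about (0.547,0.050) with yaw 0.015. The module is at fixture (-52,34) mm, turned about 0.09 rad. I'll descend on its robot side.

```bash
python3 -m inch '2 6 40 0 0 -0.023 0;0 0 40 0 0 0 0;0 0 40 0 0 0 0;0 0 20 0 0 0 0;0 0 0 0 0 0 0'
```

```text
time: 2.6
position: [0.4509, 0.0968, 0.0548]
tool_rot: [-0.041, 3.14, 0.01]
ft_force: [-0.1, 0.9, 0.4]
grip_width: 0.01
```

```bash
python3 -m inch '0 -13 20 0 0 0.011 0;0 0 12 0 0 0 0;0 0 0 0 0 0 0;0 0 0 0 0 0 0'
```

```text
time: 3.0
position: [0.4528, 0.0908, 0.025]
tool_rot: [-0.034, 3.137, 0.016]
ft_force: [1.2, -0.4, -0.4]
grip_width: 0.003
```

```bash
python3 -m inch '0 -6 5 0 0 0 0;0 -2 4 0 0 0 0;0 0 1 0 0 0 0;0 0 0 0 0 0 0'
python3 - <<'E'
from h import *
cv2.imwrite('pics/t2.png',cv2.resize(cams.get_image('top')[120:280,200:400,::-1],None,fx=4,fy=3.75,interpolation=2))
s=get_state();print(s['position'],s['tool_rot'],s['time'],s['ft_force'])
E
```

```text
time: 3.4
position: [0.4554, 0.0842, 0.0171]
tool_rot: [-0.036, 3.132, 0.02]
ft_force: [-0.7, 0.2, 1.1]
grip_width: 0.007
[0.4554 0.0842 0.0171] [-0.036   3.1319  0.0195] 3.45 [ 0.0585 -0.0236 -0.7249]
```

View pics/t2.png

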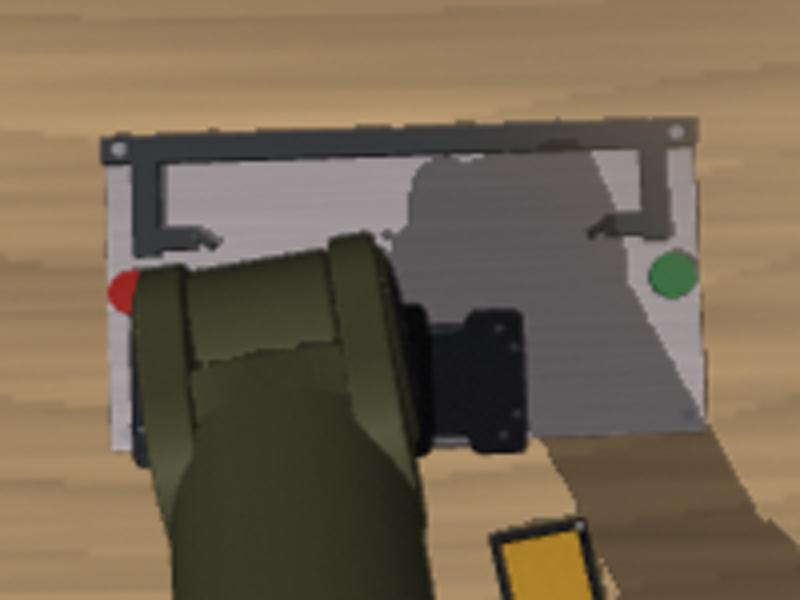

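The arm hides the module in the top view, so I'll use the scene and wrist cameras.

```bash
cat > look.py <<'E'
from h import *
import sys
n=sys.argv[1]
a=cv2.resize(cams.get_image('scene')[165:285,240:420,::-1],None,fx=4.4,fy=4.4,interpolation=2)
cv2.imwrite(f'pics/s{n}.png',a)
if len(sys.argv)>2: cv2.imwrite(f'pics/w{n}.png',cams.get_image('wrist')[:,:,::-1])
s=get_state();print(s['position'],s['tool_rot'],s['time'],s['ft_force'])
E
python3 look.py 3 w
```

```text
[0.4553 0.0843 0.0171] [-0.0364  3.132   0.0195] 3.55 [0.1136 0.0912 0.6676]
```

View pics/s3.png

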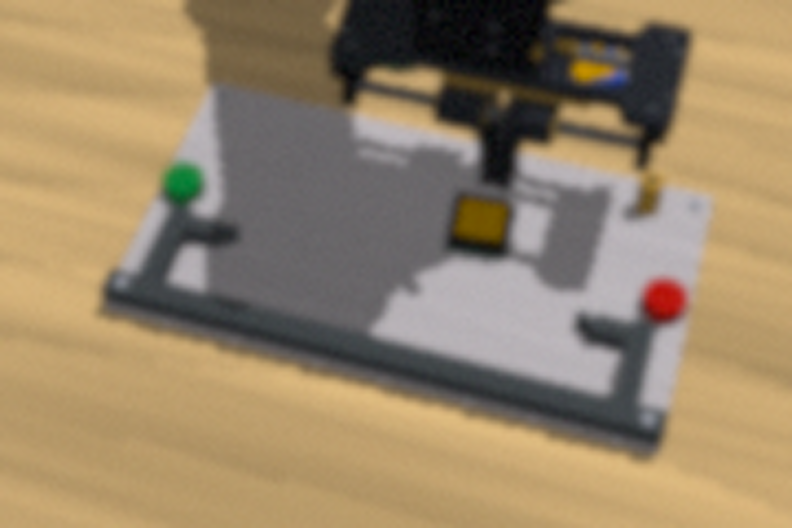

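View pics/w3.png

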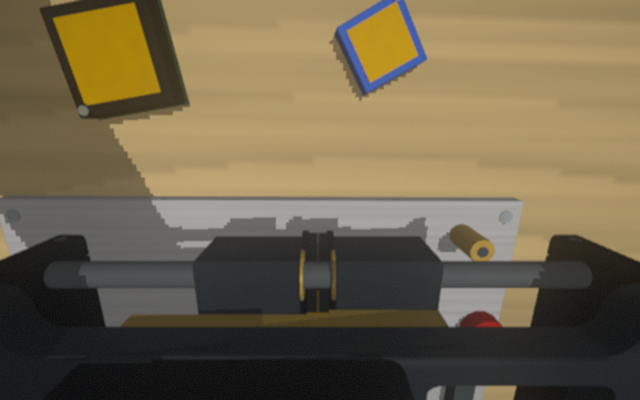

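The module is at scene-crop (480,220) with the shut fingers just behind it at (497,160), and the standoff is clear. I'll push towards the rail.

```bash
python3 -m inch '-3 -1 1 0 0 0.007 0;-3 0 0 0 0 0 0;-3 0 0 0 0 0 0;-3 0 0 0 0 0 0;-3 0 0 0 0 0 0;-3 0 0 0 0 0 0;-3 0 0 0 0 0 0;-3 0 0 0 0 0 0;-3 0 0 0 0 0 0;-3 0 0 0 0 0 0;-3 0 0 0 0 0 0;-3 0 0 0 0 0 0'; python3 look.py 4
```

```text
time: 4.75
position: [0.4942, 0.0841, 0.0163]
tool_rot: [-0.025, 3.133, 0.02]
ft_force: [-0.1, 0.1, 0.3]
grip_width: 0.006
[0.4949 0.0841 0.0164] [-0.025   3.1319  0.0195] 4.8 [0.9394 0.3324 0.7265]
```

View pics/s4.png

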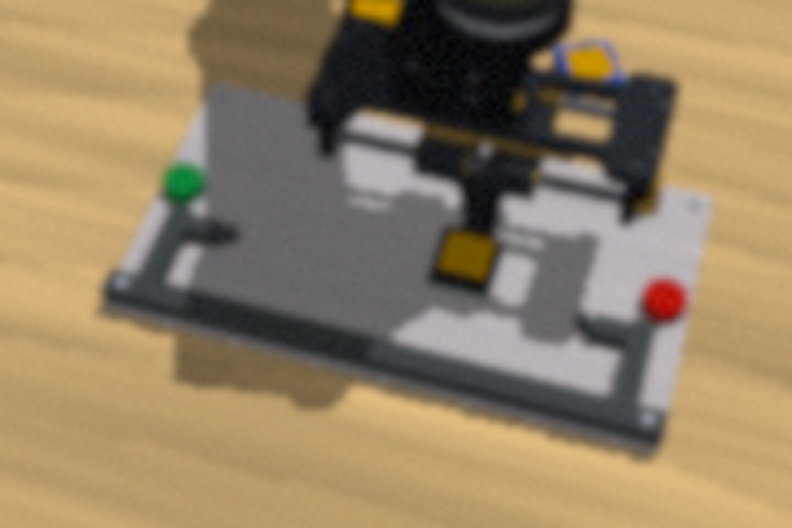

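The module is sliding squarely ahead of the fingers at (466,257). I'll carry on.

```bash
python3 -m inch '-3 0 0 0 0 0 0;-3 0 0 0 0 0 0;-3 0 0 0 0 0 0;-3 0 0 0 0 0 0;-3 0 0 0 0 0 0;-3 0 0 0 0 0 0;-3 0 0 0 0 0 0;-3 0 0 0 0 0 0;-3 0 0 0 0 0 0;-3 0 0 0 0 0 0;-3 0 0 0 0 0 0;-3 0 0 0 0 0 0'; python3 look.py 5
```

```text
time: 6.0
position: [0.5337, 0.0847, 0.0165]
tool_rot: [-0.025, 3.132, 0.019]
ft_force: [-0.0, 0.9, -0.1]
grip_width: 0.005
[0.5344 0.0847 0.0167] [-0.0253  3.1316  0.0193] 6.05 [ 1.0276 -1.4995  0.7884]
```

View pics/s5.png

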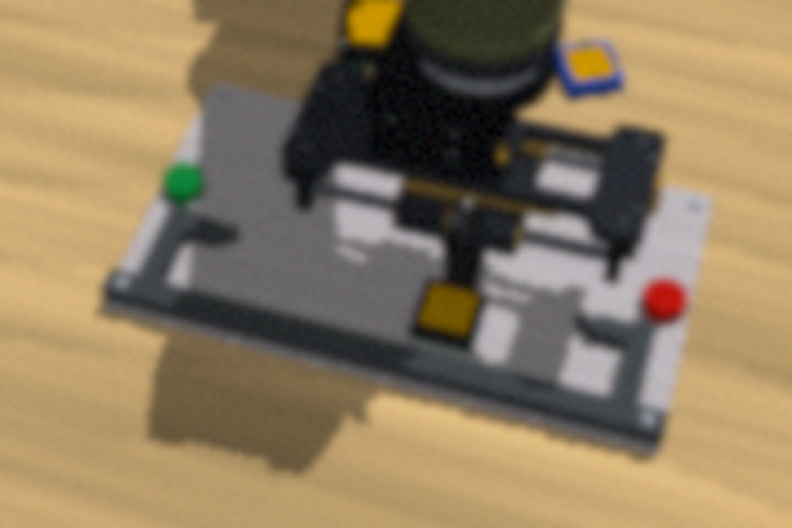

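The module is at (448,308), about 10 mm from the rail. I'll use finer steps.

```bash
python3 -m inch '-2 0 0 0 0 0 0;-2 0 0 0 0 0 0;-2 0 0 0 0 0 0;-1 0 0 0 0 0 0'; python3 -m inch '-1 0 0 0 0 0 0;-1 0 0 0 0 0 0'
```

```text
time: 6.45
position: [0.5418, 0.0848, 0.0167]
tool_rot: [-0.025, 3.132, 0.019]
ft_force: [-0.1, -0.1, -0.2]
grip_width: 0.003
time: 6.65
position: [0.5438, 0.0849, 0.0167]
tool_rot: [-0.025, 3.132, 0.019]
ft_force: [0.1, 0.2, -0.1]
grip_width: 0.003
```

```bash
python3 -m inch '-1 0 0 0 0 0 0';python3 -m inch '-1 0 0 0 0 0 0'; python3 look.py 6
```

```text
time: 6.75
position: [0.5449, 0.0849, 0.0167]
tool_rot: [-0.025, 3.132, 0.019]
ft_force: [-0.1, 0.0, 0.6]
grip_width: 0.003
time: 6.85
position: [0.5457, 0.0849, 0.0167]
tool_rot: [-0.025, 3.133, 0.019]
ft_force: [-2.2, -0.1, 2.0]
grip_width: 0.006
[0.5456 0.0849 0.0167] [-0.0254  3.1332  0.0193] 6.9 [-1.1854  0.074   0.6847]
```

View pics/s6.png

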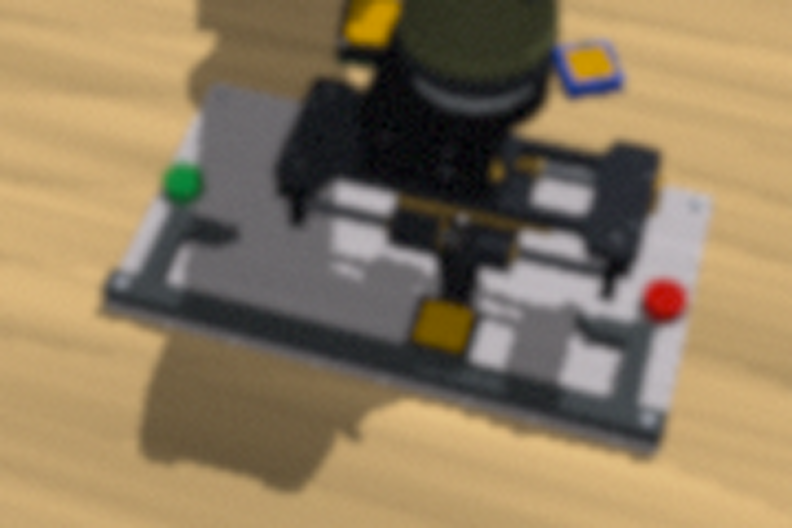

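Contact force has started at the predicted x (0.5457 m). I'll press a little more to square the module.

```bash
python3 -m inch '-1 0 0 0 0 0 0';python3 -m inch '-1 0 0 0 0 0 0'; python3 -m inch '-1 0 0 0 0 0 0'
```

```text
time: 7.0
position: [0.5457, 0.085, 0.0165]
tool_rot: [-0.025, 3.135, 0.019]
ft_force: [-4.7, -0.3, 3.4]
grip_width: 0.003
time: 7.1
position: [0.5457, 0.0849, 0.0164]
tool_rot: [-0.026, 3.138, 0.019]
ft_force: [-5.0, -0.1, 2.5]
grip_width: 0.005
time: 7.2
position: [0.5457, 0.085, 0.0162]
tool_rot: [-0.026, 3.14, 0.019]
ft_force: [-4.2, -0.4, 3.7]
grip_width: 0.009
```

The push stalls flush at about 5 N with tool yaw 0.016, which matches the fixture. I'll back off and look.

```bash
python3 -m inch '5 0 0 0 0 0 0;15 0 0 0 0 0 0;5 0 -10 0 0 0 0;0 15 -25 0 0 0 0;0 25 -25 0 0 0 0;0 20 0 0 0 0 0;0 0 0 0 0 0 0'; python3 look.py 7
cat > meas.py <<'E'
from h import *
import sys
im=cams.get_image(sys.argv[1])[:,:,::-1];c=cam(sys.argv[1],get_state())
v=np.load('fix.npy');a=v[2];Q=np.array([[np.cos(a),np.sin(a)],[-np.sin(a),np.cos(a)]])
big=cv2.resize(im,None,fx=4,fy=4,interpolation=cv2.INTER_CUBIC)
m=cv2.inRange(cv2.cvtColor(big,cv2.COLOR_BGR2HSV),(15,120,60),(35,255,255))
for ct in cv2.findContours(m,0,1)[0]:
    if cv2.contourArea(ct)<500: continue
    M=cv2.moments(ct);uv=(np.array([M['m10'],M['m01']])/M['m00']+.5)/4-.5
    p=unproj(c,uv,.022)[0];f=Q@(p[:2]-v[:2])
    if not(-.08<f[0]<.08 and abs(f[1])<.17):continue
    bb=cv2.approxPolyDP(cv2.convexHull(ct),14,True)[:,0]
    w=unproj(c,(bb+.5)/4-.5,.022)[:,:2];w=(w-v[:2])@Q.T
    print('uv',uv,'world',p,'fix',f,'corners',w.round(4).tolist())
    for i in range(len(w)):
        e=w[(i+1)%len(w)]-w[i];print(' edge %.4f ang %.3f'%(np.hypot(*e),np.arctan2(e[1],e[0])))
E
python3 meas.py scene
```

```text
time: 7.9
position: [0.5243, 0.1449, 0.0828]
tool_rot: [-0.02, 3.125, 0.022]
ft_force: [0.1, -0.3, 0.0]
grip_width: 0.005
[0.525 0.143 0.083] [-0.0173  3.124   0.0207] 7.95 [-0.4099 -0.4398 -0.2296]
uv [340.3718 238.7713] world [0.5749 0.0846 0.022 ] fix [0.0281 0.0338] corners [[0.0152, 0.0189], [0.0131, 0.0456], [0.039, 0.0486], [0.0421, 0.0195]]
 edge 0.0268 ang 1.648
 edge 0.0261 ang 0.114
 edge 0.0292 ang -1.466
 edge 0.0269 ang -3.119
```

View pics/s7.png

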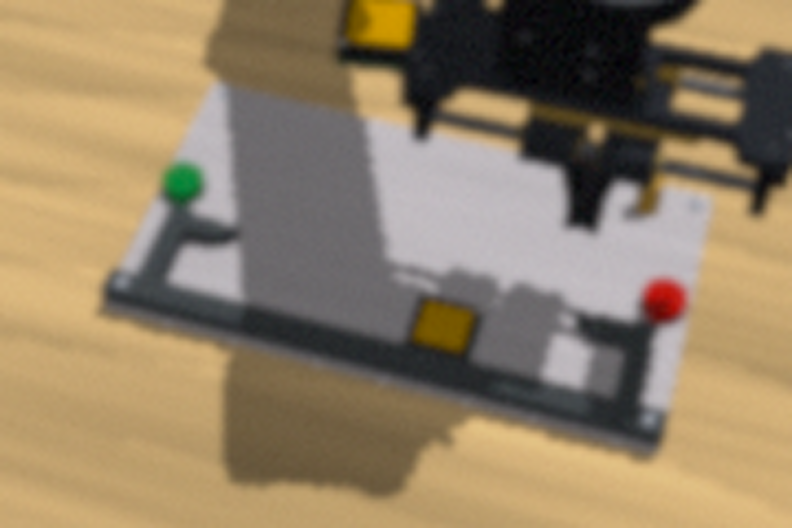

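The module is at fixture (28,34) mm, against the rail. The raw edge angles are noisy, so I'll rectify the view to the fixture plane to check squareness.

```bash
cat > rect.py <<'E'
from h import *
import sys
n,out,cx,cy=sys.argv[1],sys.argv[2],float(sys.argv[3]),float(sys.argv[4])
im=cams.get_image(n)[:,:,::-1];c=cam(n,get_state());v=np.load('fix.npy');a=v[2]
# rectified: 6px/mm, 120x90mm window, right = -y, up=+x
S=6.;q=np.array([[0,0],[720,0],[720,540],[0,540]],np.float32)
X=cx+(270-q[:,1])/S/1e3;Y=cy-(q[:,0]-360)/S/1e3
W=np.c_[v[0]+np.cos(a)*X-np.sin(a)*Y,v[1]+np.sin(a)*X+np.cos(a)*Y,np.full(4,.022)]
H=cv2.getPerspectiveTransform(q,proj(c,W).astype(np.float32))
r=cv2.warpPerspective(im,H,(720,540),flags=cv2.INTER_CUBIC|cv2.WARP_INVERSE_MAP)
m=cv2.inRange(cv2.cvtColor(r,cv2.COLOR_BGR2HSV),(15,110,50),(35,255,255))
for ct in cv2.findContours(m,0,1)[0]:
    if cv2.contourArea(ct)<5000: continue
    b=cv2.minAreaRect(ct);print('fix x %.4f y %.4f'%(cx+(270-b[0][1])/S/1e3,cy-(b[0][0]-360)/S/1e3),'size mm',np.array(b[1])/S,'deg',b[2])
    cv2.drawContours(r,[cv2.boxPoints(b).astype(int)],0,(0,0,255),1)
rr=270+int(-(.045-cx)*1e3*S);cv2.line(r,(0,rr),(719,rr),(255,255,0),1)
cv2.imwrite(f'pics/{out}.png',r)
E
python3 rect.py scene r8 0.027 0.034; python3 rect.py top r8t 0.027 0.034
```

```text
fix x 0.0283 y 0.0339 size mm [32.1667 33.    ] deg 0.0
fix x 0.0359 y 0.0369 size mm [20.5297 11.462 ] deg 1.6365771293640137
```

View pics/r8.png

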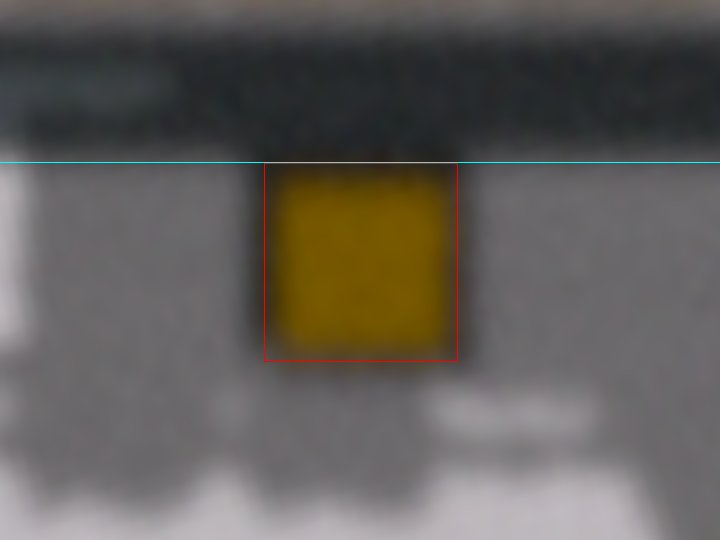

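View pics/r8t.png

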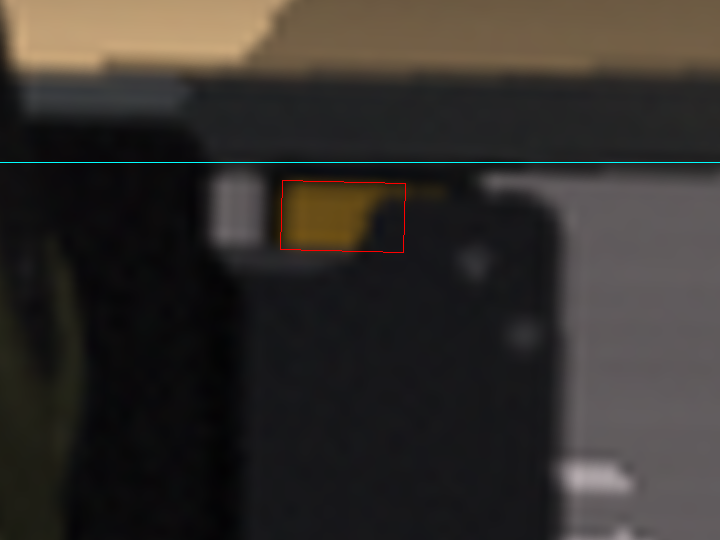

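Square and flush: 0° and x ≈ 28 mm from the scene camera, against a nominal 27. Next I'll go round to the module's +y side.

```bash
python3 -m inch '-20 -4 0 0 0 -0.004 0;-20 -4 0 0 0 0 0;-6 -3 0 0 0 0 0;0 0 25 0 0 0 0;0 0 20 0 0 0 0;0 0 0 0 0 0 0;0 0 0 0 0 0 0'
```

```text
time: 8.8
position: [0.5694, 0.119, 0.0328]
tool_rot: [0.001, 3.134, 0.009]
ft_force: [0.3, -0.5, 0.1]
grip_width: 0.005
```

```bash
python3 -m inch '-1 6 0 0 0 -0.016 0;0 6 0 0 0 0 0;0 0 0 0 0 0 0;0 0 0 0 0 0 0'
```

```text
time: 9.2
position: [0.5715, 0.1326, 0.0358]
tool_rot: [-0.027, 3.131, 0.011]
ft_force: [0.5, 0.4, -0.2]
grip_width: 0.006
```

```bash
python3 -m inch '0 0 8 0 0 0 0;0 0 8 0 0 0 0;0 0 3 0 0 0 0;0 0 0 0 0 0 0;0 0 0 0 0 0 0';python3 look.py 9
```

```text
time: 9.7
position: [0.5715, 0.1327, 0.0151]
tool_rot: [-0.027, 3.131, 0.011]
ft_force: [0.4, -0.5, 0.7]
grip_width: 0.01
[0.5715 0.1327 0.0152] [-0.0271  3.1306  0.0111] 9.75 [-1.1492  0.5584 -0.5461]
```

View pics/s9.png

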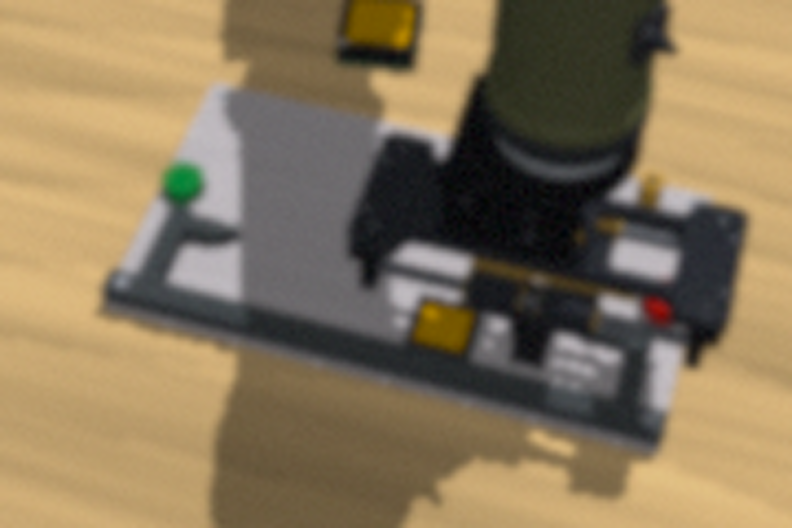

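The fingers are down at (530,345), to the right of the module at (443,325) and between it and the red-end pocket. I'll push along the rail in -y.

```bash
python3 -m inch '0 -3 0 0 0 0 0;0 -3 0 0 0 0 0;0 -3 0 0 0 0 0;0 -3 0 0 0 0 0;0 -3 0 0 0 0 0;0 -3 0 0 0 0 0;0 -3 0 0 0 0 0;0 -3 0 0 0 0 0;0 -3 0 0 0 0 0;0 -3 0 0 0 0 0;0 -3 0 0 0 0 0;0 -3 0 0 0 0 0';python3 look.py 10; python3 rect.py scene r10 0.027 0.01
```

```text
time: 10.95
position: [0.5728, 0.0941, 0.0158]
tool_rot: [-0.027, 3.129, 0.013]
ft_force: [0.2, -0.4, 0.0]
grip_width: 0.004
[0.5728 0.0933 0.0158] [-0.0258  3.1292  0.0122] 11.0 [ 0.0348  0.1283 -0.3574]
fix x 0.0279 y 0.0159 size mm [33.6875 31.9916] deg 89.157470703125
```

View pics/r10.png

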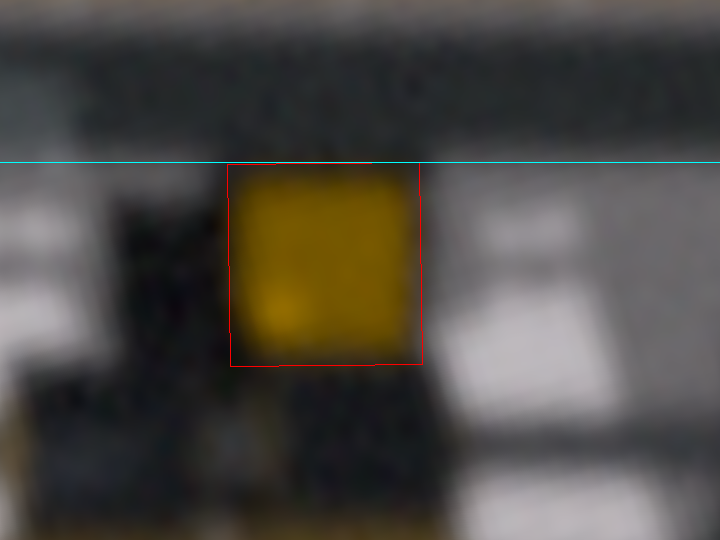

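The module follows the rail squarely at x ≈ 28 mm, y = 16 mm. I'll continue.

```bash
python3 -m inch '0 -4 0 0 0 0 0;0 -4 0 0 0 0 0;0 -4 0 0 0 0 0;0 -4 0 0 0 0 0;0 -4 0 0 0 0 0;0 -4 0 0 0 0 0;0 -4 0 0 0 0 0;0 -4 0 0 0 0 0;0 -4 0 0 0 0 0;0 -4 0 0 0 0 0;0 -4 0 0 0 0 0;0 -4 0 0 0 0 0;0 -4 0 0 0 0 0;0 -4 0 0 0 0 0;0 -4 0 0 0 0 0';python3 look.py 11; python3 rect.py scene r11 0.027 -0.055
```

```text
time: 12.55
position: [0.5739, 0.0291, 0.0153]
tool_rot: [-0.027, 3.129, 0.013]
ft_force: [0.7, 0.7, 0.2]
grip_width: 0.007
[0.5739 0.0279 0.0153] [-0.0254  3.1291  0.012 ] 12.6 [ 0.4614 -0.2415  0.6571]
fix x -0.0156 y -0.0434 size mm [ 4.5    69.8333] deg 90.0
fix x 0.0280 y -0.0491 size mm [33.3333 32.1667] deg 90.0
```

View pics/r11.png

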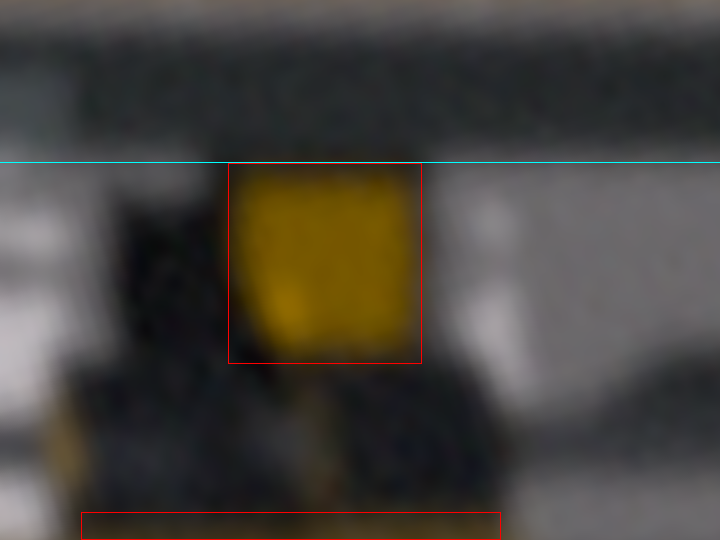

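Still flush, with y = -49 mm. I'll go on to the pocket mouth.

```bash
python3 -m inch '0 -4 0 0 0 0 0;0 -4 0 0 0 0 0;0 -4 0 0 0 0 0;0 -4 0 0 0 0 0;0 -4 0 0 0 0 0;0 -4 0 0 0 0 0;0 -4 0 0 0 0 0;0 -3 0 0 0 0 0;0 -3 0 0 0 0 0';python3 look.py 12; python3 rect.py scene r12 0.027 -0.085
```

```text
time: 13.55
position: [0.5745, -0.0078, 0.0151]
tool_rot: [-0.027, 3.129, 0.013]
ft_force: [-0.0, 0.8, 0.3]
grip_width: 0.005
[ 0.5745 -0.0087  0.0151] [-0.0255  3.1291  0.0121] 13.6 [-0.6149  0.2799  0.7272]
fix x -0.0128 y -0.0850 size mm [73.6667 10.    ] deg 0.0
fix x 0.0240 y -0.0858 size mm [41.6667 32.    ] deg 90.0
```

View pics/r12.png

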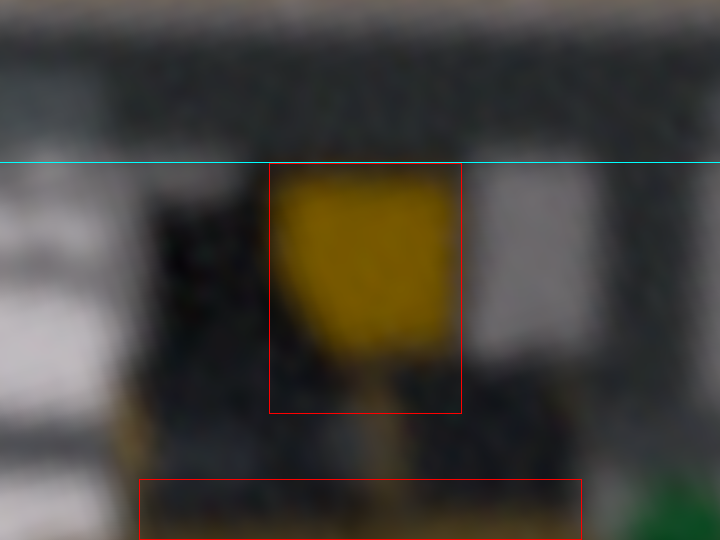

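View pics/s12.png

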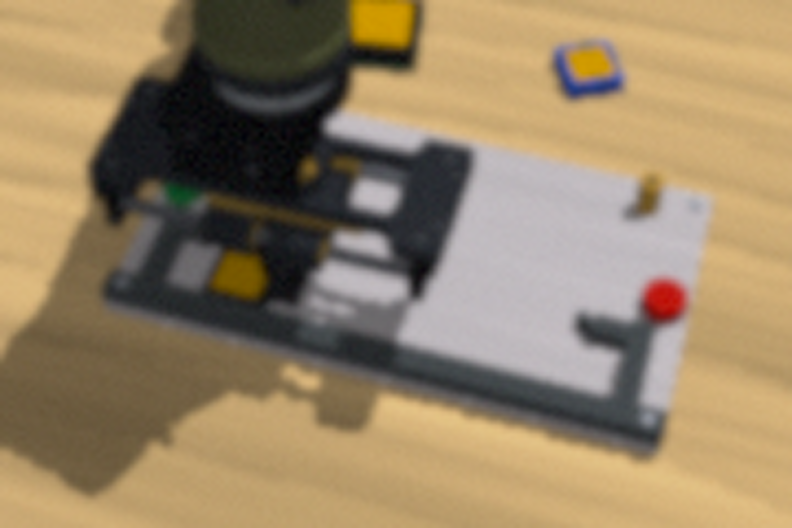

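The module is at y = -86 mm, entering the mouth flush. About 26 mm remain.

```bash
python3 -m inch '0 -3 0 0 0 0 0;0 -3 0 0 0 0 0;0 -3 0 0 0 0 0;0 -3 0 0 0 0 0;0 -2 0 0 0 0 0;0 -2 0 0 0 0 0;0 -2 0 0 0 0 0'; python3 -m inch '0 -1 0 0 0 0 0;0 -1 0 0 0 0 0'
```

```text
time: 14.35
position: [0.5749, -0.0269, 0.0149]
tool_rot: [-0.027, 3.129, 0.013]
ft_force: [-0.4, 1.0, 0.1]
grip_width: 0.005
time: 14.55
position: [0.5749, -0.0293, 0.0149]
tool_rot: [-0.027, 3.129, 0.013]
ft_force: [-0.4, -0.0, 0.3]
grip_width: 0.006
```

```bash
python3 -m inch '0 -1 0 0 0 0 0;0 -1 0 0 0 0 0;0 -1 0 0 0 0 0'; python3 -m inch '0 -1 0 0 0 0 0;0 -1 0 0 0 0 0'; python3 -m inch '0 -1 0 0 0 0 0'
```

```text
time: 14.85
position: [0.5749, -0.0323, 0.0148]
tool_rot: [-0.027, 3.129, 0.013]
ft_force: [0.1, 0.7, -0.7]
grip_width: 0.005
time: 15.05
position: [0.5749, -0.0327, 0.0148]
tool_rot: [-0.028, 3.129, 0.017]
ft_force: [-0.3, 3.0, 1.9]
grip_width: 0.006
time: 15.15
position: [0.5749, -0.0327, 0.0148]
tool_rot: [-0.029, 3.13, 0.019]
ft_force: [0.3, 2.9, 1.4]
grip_width: 0.002
```

The push stalls at y = -0.0327, close to the predicted home position. I'll press once more, then back off and look.

```bash
python3 -m inch '0 -1.5 0 0 0 0 0;0 -1.5 0 0 0 0 0'; python3 -m inch '0 -1.5 0 0 0 0 0'; python3 -m inch '0 6 0 0 0 0 0;0 15 0 0 0 0 0;0 10 -20 0 0 0 0;5 20 -40 0 0 0 0;10 40 -40 0 0 0 0;10 45 -40 0 0 0 0;10 45 -20 0 0 0 0;10 45 -20 0 0 0 0;0 0 0 0 0 0 0';python3 look.py 13; python3 rect.py scene r13 0.027 -0.100;python3 rect.py top r13t 0.027 -0.100
```

```text
time: 15.35
position: [0.5749, -0.0327, 0.0149]
tool_rot: [-0.032, 3.13, 0.024]
ft_force: [0.3, 6.5, 2.3]
grip_width: 0.009
time: 15.45
position: [0.5749, -0.0327, 0.0149]
tool_rot: [-0.034, 3.13, 0.027]
ft_force: [-0.9, 5.0, 1.4]
grip_width: 0.007
time: 16.35
position: [0.5252, 0.1834, 0.19]
tool_rot: [-0.024, 3.129, 0.016]
ft_force: [-0.9, 0.4, 0.6]
grip_width: 0.004
[0.5256 0.1794 0.1887] [-0.0187  3.1305  0.0104] 16.4 [-0.2995 -0.612   0.0933]
fix x 0.0269 y -0.1097 size mm [36.1667 35.1667] deg 90.0
fix x 0.0265 y -0.1108 size mm [30.7681 30.6895] deg 0.6585432291030884
```

View pics/r13.png

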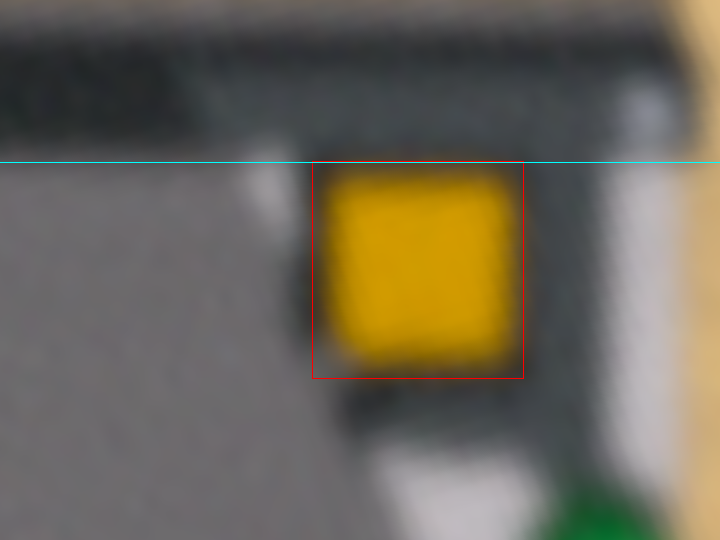

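View pics/r13t.png

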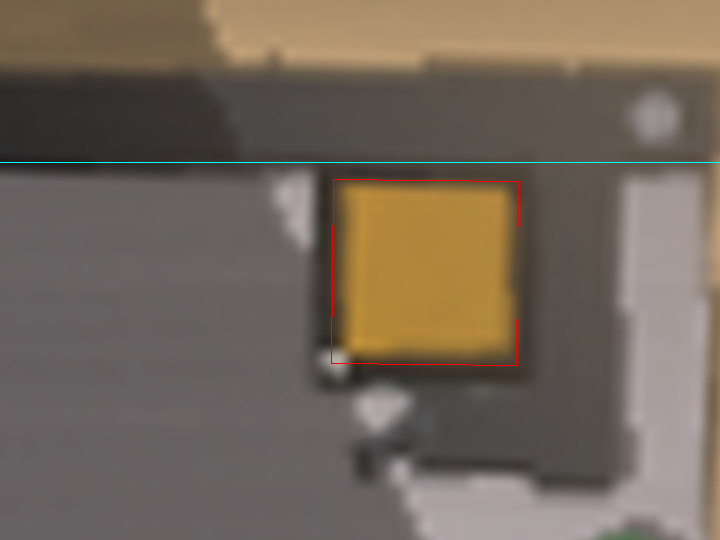

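View pics/s13.png

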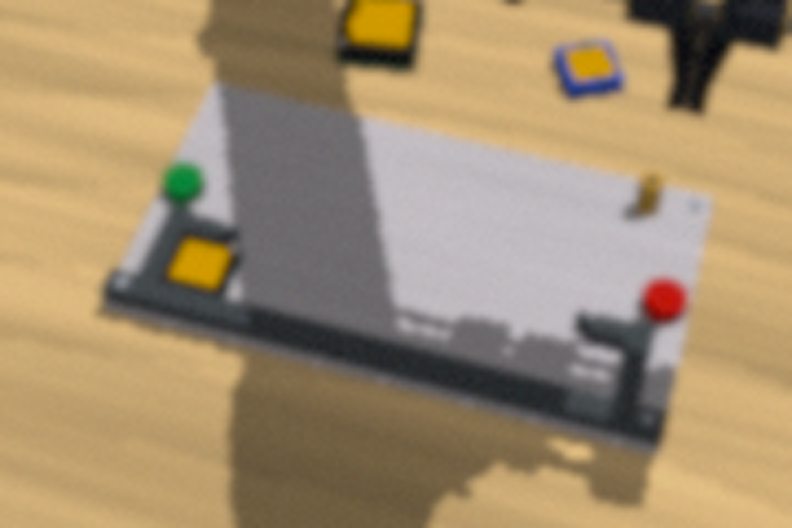

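The module is in the green-end pocket and looks square (top 0.66°, scene 0°). I'll check the end-stop gap using an intensity profile.

```bash
python3 - <<'E'
import cv2,numpy as np
r=cv2.imread('pics/r13t.png').astype(int)
p=r[230:330].mean(0)
for x in range(300,350,4):print(x,p[x].round(),end=' ')
print()
for x in range(500,650,5):print(x,'y%.1f'%(-100-(x-360)/6),p[x].round())
q=r[:,380:480].mean(1)
print([(y,q[y].round().tolist()) for y in range(140,200,5)])
E
python3 - <<'E'
import cv2
r=cv2.imread('pics/r13t.png')[150:400,290:640]
cv2.imwrite('pics/z.png',cv2.resize(cv2.convertScaleAbs(r,alpha=2.2,beta=-40),None,fx=2.2,fy=2.2,interpolation=2))
E
```

```text
300 [109. 108. 116.] 304 [105. 105. 113.] 308 [ 94.  95. 102.] 312 [79. 81. 86.] 316 [63. 66. 70.] 320 [51. 55. 59.] 324 [46. 51. 55.] 328 [45. 52. 59.] 332 [  6.   7. 230.] 336 [45. 68. 84.] 340 [ 47.  81. 101.] 344 [ 49.  97. 124.] 348 [ 52. 113. 147.] 
500 y-123.3 [ 60. 126. 164.]
505 y-124.2 [ 58. 113. 146.]
510 y-125.0 [ 56.  97. 123.]
515 y-125.8 [54. 80. 97.]
520 y-126.7 [54. 68. 81.]
525 y-127.5 [55. 62. 70.]
530 y-128.3 [58. 63. 70.]
535 y-129.2 [61. 69. 77.]
540 y-130.0 [67. 74. 81.]
545 y-130.8 [72. 78. 85.]
550 y-131.7 [75. 81. 88.]
555 y-132.5 [76. 82. 89.]
560 y-133.3 [75. 81. 88.]
565 y-134.2 [75. 81. 88.]
570 y-135.0 [76. 81. 89.]
575 y-135.8 [76. 82. 89.]
580 y-136.7 [76. 82. 90.]
585 y-137.5 [76. 83. 90.]
590 y-138.3 [76. 83. 90.]
595 y-139.2 [75. 82. 89.]
600 y-140.0 [75. 82. 89.]
605 y-140.8 [78. 85. 93.]
610 y-141.7 [82. 88. 96.]
615 y-142.5 [ 96. 101. 109.]
620 y-143.3 [117. 120. 130.]
625 y-144.2 [138. 140. 151.]
630 y-145.0 [153. 155. 166.]
635 y-145.8 [155. 157. 168.]
640 y-146.7 [154. 155. 167.]
645 y-147.5 [154. 155. 167.]
[(140, [74.0, 80.0, 86.0]), (145, [75.0, 80.0, 86.0]), (150, [75.0, 80.0, 86.0]), (155, [71.0, 77.0, 83.0]), (160, [65.0, 72.0, 78.0]), (165, [59.0, 66.0, 74.0]), (170, [54.0, 61.0, 68.0]), (175, [53.0, 59.0, 66.0]), (180, [4.0, 6.0, 242.0]), (185, [56.0, 95.0, 120.0]), (190, [59.0, 119.0, 156.0]), (195, [60.0, 134.0, 178.0])]
```

View pics/z.png

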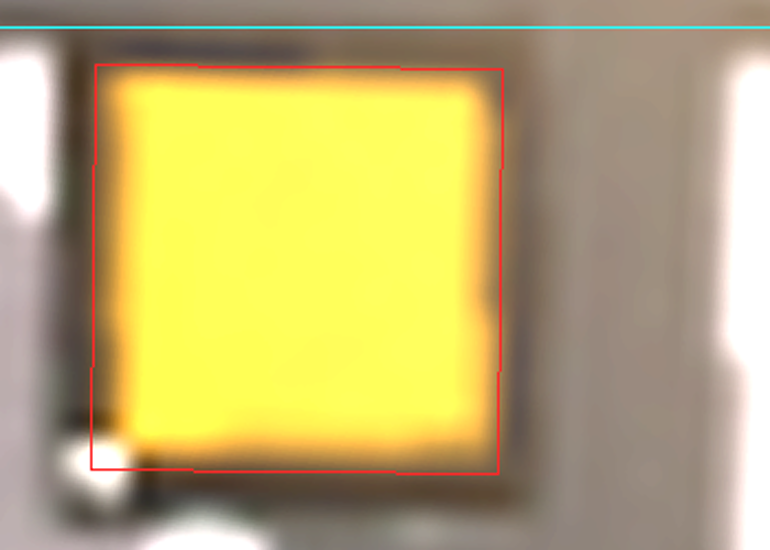

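Correcting by the stop's outer edge (reads -143.3, true -144), the module centre is at y ≈ -111.9 mm, so it is touching the stop. The standoff has not moved in the scene view, and the hand is clear at z = 0.19. I'll do one final check of the loose items, then hand in.

Run:
```python
from h import *
from bench import job
a=cv2.imread('pics/scene0.png').astype(int);b=cams.get_image('scene')[:,:,::-1].astype(int)
for n,(x0,x1,y0,y1) in dict(jar=(450,480,222,255),driver=(185,220,145,195),standoff=(380,396,203,215)).items():
    print(n,np.abs(a-b)[y0:y1,x0:x1].mean())
s=get_state();print(s['time'],s['position'],s['ft_force'])
job.close_job()
```

```text
jar 11.573063973063974
driver 11.055047619047619
standoff 11.640625
16.55 [0.5259 0.1727 0.1861] [-0.0855 -1.3149 -0.5005]
the job is handed in; nothing more can be done
```

The black module is home in the pocket at the green marker's end (fixture -y), square against the rail and the end stop. I handed the job in at 16.55 s of the 42 s allowed; no verdict was reported.

**What I did:** With the fingers shut, I pushed the module flat against the rail at fixture y ≈ 34 mm, where the push stalled at about 5 N. I then went round to its other side and slid it along the rail until it stalled at the end stop at about 6.5 N. It was never gripped or lifted.

**Last checks:**

| Check | Top camera | Scene camera | Target |
|---|---|---|---|
| Centre x (fixture) | 26.5 mm | 26.9 mm | 27 mm |
| Centre y (fixture) | -110.8 mm raw, about -111.9 mm after correcting against the stop's outer edge | -109.7 mm | -112 mm |
| Angle | 0.7° | 0° | within 4° |

- **Disagreement on y:** The scene camera's -109.7 mm is only just past the -109.5 mm limit. Its view there was blurred and its fitted box came out too large, so I relied on the top camera and the firm stall.
- **Other items:** The standoff looked unmoved in the scene view. The image-difference test on the jar, driver and standoff was inconclusive, giving a uniform 11–12 grey levels on all three, probably noise and lighting. The hand never went low near any of them.
- **Hand:** It finished clear at z = 0.19 m.

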